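Index the carving stand and check the next pair of flats

ROBOT

A 6-joint arm with a two-finger parallel gripper is mounted at the origin on the work surface. World frame = base frame: x ahead of the robot, y to its left, z up, the work surface at z = 0. Lengths are in m, angles in rad, forces in N, time in s.
With the tool pointing down it reaches from about 0.425 to 0.95 m from the base axis. Payload 3.5 kg.
Tool frame: the origin (TCP) lies on the front face of the gripper's body, between the roots of the fingers; the fingertips stand 73 mm ahead of it and the grasp point (between the pads) lies 54 mm ahead of it; z points along the fingers, y is the line along which they close (so a half turn about z gives the same grasp; the last joint's range is limited). The gripper opens to 85 mm and grips with 20 to 120 N. Pads are 22 mm wide; open, the fingers measure 114 mm over their backs; the gripper's body (76 mm by 85 mm) begins 54 mm behind the grasp point. The pads swing forward as they close: fully open they stand 13 mm farther back than shut.
Start: joints at [1.163, 0.286, 1.577, -0, 1.279, -0.15], TCP at [0.172, 0.653, 0.304] pointing down, gripper open.
Joint ranges: [-2.77, 2.77], [-0.9, 2.22], [0.21, 2.48], [-1.53, 4.67], [0.24, 2.81], [-2.84, 2.84]. Speed limits (rad/s): [2.79, 2.79, 3.14, 3.14, 3.14, 3.14].

INTERFACE

Orientations are given as a rotation vector (axis times angle).
In Python, from plant import robot, imaging, close_job gives the robot as it stands. The module is installed in compiled form; this text tells all that it offers.
- The arm moves only by the tool move_arm, never from a script. Its argument "commands" is one flat list of numbers, 7 for each row, row after row: the turn, a rotation vector about the world's x, y, z in units of 90 degrees (1.0 is 90 degrees), then the shift along the world's x, y, z in units of 0.2 m (1.0 is 0.2 m), then the opening, from -1 (shut) to 1 (fully open). In form: [rx, ry, rz, x, y, z, grip, rx, ry, rz, x, y, z, grip, ...]. A call has 1 to 10 rows; each row is the pose to reach, as a shift and turn from the pose commanded when the call began; what a row does not reach only later rows make up. A row lasts 1/10 s, in which the tool goes at most 50 mm and 8.59 degrees, less where a joint would pass 70% of its speed; a pose out of reach is approached as far as the arm can. A call with a number of a shift or a turn outside -1 to 1 is refused whole. A call with a gripper value outside its range is refused whole. The fingers move at their own pace and stop on an object; "grip_force" is the grip in N (left out, the last holds). Time passes only in rows, so rows that repeat a pose let the fingers close. It gives the time, the measured TCP pose, the force, the opening and the grip force at its end, in the units of the state.
- robot.get_state(): the state, without advancing time (a new reading comes with each control period).
- imaging.snapshot(name): name is "scene" or "top" or "wrist"; returns a dict with "pixels" (400x640x3 uint8, red, green, blue), "range_z" (400x640 float32, m along the optical axis (not along the pixel's ray), 0 where there is no reading), "camera_matrix" (3x3 intrinsics, pixels), "R" (3x3) and "t" (3): a world point X has camera coordinates R X + t; the wrist camera has in their place "mount" (4x4, takes a point from camera to tool coordinates, whose origin is the TCP and whose axes are the flange's). Camera axes: x right, y down, z forward; pixel columns grow to the right and rows downward; lengths in m; the calibration is good to about 2 mm. A picture is of the moment at which its call begins: read the wrist's pose just before it.
- close_job(): hands the job in; it is judged then, once.
The state is a dict: "t": time; "q": joint angles; "dq": joint speeds; "tau": joint torques, N m; "tcp_pos": TCP position; "ee_rot": TCP orientation; "ft_force": force on the tool from outside, world axes, zero at the start; "torque": the same for the moment, N m; "opening": finger opening in m; "gripper_force": force on a finger pad.
Only numpy, scipy, OpenCV 4.12 (cv2) and the standard library are available. Lean on these libraries where they do the work, as an engineer would, in place of code of your own. Each camera call takes 0.05 s, during which the arm holds its last target. There are 200 camera calls.

TASK

The six-sided wooden stem on the indexing stand has to be checked across its next pair of flats: open the caliper jaws well clear of its corners and swing the red-handled lock lever right out, then turn the table by its black knob one station clockwise (seen from above) so that it clicks into the next notch. Swing the lock lever fully home again, and only then slide the caliper gently shut by its brass tab until the jaws press on the wood with a few newtons, and leave it closed like that. Keep the fingers off the stem itself, do not drag it against the jaws, and leave the tools and stock around the stand where they are.

Things in the scene. Friction and masses are not known exactly. Their poses are not given: they have to be found in the camera images.
- stand: Dark green cast-iron indexing stand bolted to the bench, base plate 250 x 200 x 18 mm. Origin on the bench below the vertical axis of its round steel table (flange 160 mm across with six notches; top 70 mm above the bench). Its x points away from the robot (to the caliper pillar), y left, z up. All lengths and directions below are in this frame.
- index_table (a joint): Table angle, rad; 0 at its first station, growing clockwise seen from above. A station every 1.0472 rad (60 degrees), held by a sprung ball in a notch: 6 to 10 N at the knob lifts it out. Between notches the table stays where it is left; let go within 0.05 rad of a station it centres itself. With the lock lever home it is held (gives 0.03 rad at 20 N).
- knob_grip (a point): Grip point of the black turning knob, on its axis 100 mm above the bench. The knob is upright and round, 24 mm in diameter, 78 to 120 mm above the bench, spins freely on its pin and goes round with the table, 66 mm from the table axis. It starts on the robot's side, 30 degrees to the right of -x; one station clockwise takes it to 30 degrees left of -x.
- lock_lever (a joint): Lever angle, rad: 0 = home (locked), 1.2 = swung out to its stop (released). Vertical pivot at (0, -132.8) mm; opens counter-clockwise seen from above. At 0 its 90 mm arm points to -x; it swings out to the right, away from the table. Stays where left, takes 1 to 2 N at its handle. The table is free above 0.85; the lever goes home only with the table at a station.
- lever_grip (a point): Grip point of the lever's red handle: an upright fixed round handle 21 mm in diameter, from 67 to 106 mm above the bench, at the end of the arm, 90 mm from the pivot. The point is on its axis, 89 mm above the bench.
- left_slide (a joint): Travel of the caliper's left slide, m: each jaw's measuring face stands 23 mm plus this value from the table axis. Range -0.006 to 0.022 (end stop); it grows as the caliper opens, the left slide moving to +y. A pinion gears the right slide to it: both jaws open and close together, evenly. Takes about 3 N to slide, stays where left.
- tab_grip (a point): Grip point of the brass thumb tab on the left slide, at its middle: 100 mm beyond the table axis along x, 149 mm above the bench, moving along y with the slide. The tab is 12 mm thick along y, 22 mm along x, and stands from 126 to 160 mm above the bench.
- left_jaw: Left steel caliper jaw, carried by the left slide: a flat blade about 110 mm long pointing to the stand's -x, 118 mm above the bench. Origin on its measuring face, abreast of the table axis.
- right_jaw: Right steel caliper jaw, the mirror image of the left one; origin on its measuring face, abreast of the table axis.
- work: Six-sided light wooden stem fixed upright in a steel ring at the centre of the index table, from 70 to 151 mm above the bench; origin on the table axis at bench height. The pair of flats between the jaws at the start is pared to 46 mm; the two other pairs are still 51 mm across. Its corners sweep a circle of 29.4 mm radius.
- mallet: Wooden carver's mallet standing on its head, handle up, 90 mm across and 250 mm tall, on the left; origin at the centre of its underside. A bystander.
- gouge: Carving gouge lying on the left, 220 mm long with a dark wooden handle; origin under its middle. A bystander.
- glue: White glue bottle with a red cap, 64 mm across and 170 mm tall, on the right; origin at the centre of its underside. A bystander.
- offcut: Light wooden offcut, 140 x 48 x 36 mm, on the right; origin at the centre of its underside. A bystander.

How it is judged:
On the way, in this order (a step that is already met when the one before it is completed fails the run):
1. the jaws are open clear of the stem's corners and the lock lever is swung out, the table still at its first station (value of joint left_slide above 0.0075 m and value of joint lock_lever above 0.85 rad and value of joint index_table between -0.1 and 0.1 rad), for 0.1 s.
2. the table rests in the notch of the next station clockwise, the lever still out (value of joint index_table between 1.017 and 1.077 rad and velocity of joint index_table between -0.05 and 0.05 rad/s and value of joint lock_lever above 0.8 rad), for 0.2 s.
3. the lock lever is home again with the table at that station and the jaws still clear (value of joint index_table between 1.017 and 1.077 rad and velocity of joint index_table between -0.05 and 0.05 rad/s and value of joint lock_lever below 0.12 rad and value of joint left_slide above 0.0045 m), for 0.2 s.
4. the jaws are shut on the wood and one of them presses on it with at least 2 N (contact force between any of left_jaw, right_jaw and work above 2 N and value of joint left_slide below 0.0037 m and value of joint lock_lever below 0.12 rad), for 0.15 s.
At the end, for the whole second after the job is handed in: The table rests at the next station clockwise (within 0.03 rad of 1.047), the lock lever is home (below 0.12 rad), and the caliper is left shut on the stem, its jaw faces within 1 mm of the flats (slide reading 2.5 mm when touching, below 3.5 mm) (value of joint index_table between 1.017 and 1.077 rad and velocity of joint index_table between -0.05 and 0.05 rad/s and value of joint lock_lever below 0.12 rad and value of joint left_slide between 0.001 and 0.0035 m).
It fails at once if the mallet, gouge, glue bottle or offcut is shifted (distance of any of mallet, gouge, glue, offcut from where it was at the start of the episode above 0.02 m).
It fails at once if the fingers touch the wooden stem (contact force between the fingers and work above 2 N).
It fails at once if the stem is dragged round against the caliper jaws (value of joint index_table between 0.12 and 0.93 rad and contact force between any of left_jaw, right_jaw and work above 3 N).
It fails at once if the jaws are rammed on the wood with more than 20 N (contact force between any of left_jaw, right_jaw and work above 20 N).
It fails at once if the table is turned the wrong way, or well past the next station (value of joint index_table below -0.25 rad or value of joint index_table above 1.35 rad).
It also fails if it takes over 70 s, if anything falls off the work surface, if the arm or the gripper's body presses on something with over 40 N, if the wrist force passes 120 N, or if a joint passes its speed limit or range.

## Working session

There is one attempt and no reset: what is moved stays moved. The work goes in short steps, Python scripts to look and compute and a tool call to move; the robot and the scene stay as the last step left them, time stands still between calls to the robot, and variables do not carry over. Pictures are saved under pics/ and viewed, at most 10 in all, crops included, and the job is handed in when it is done.

Besides the shell and the picture viewer there is one more tool, called after "Emit:" as name(argument=value, ...), one argument or row to a line, values as JSON. move_arm: Moves the arm, as the interface text tells. Shifts and turns lie within -1 to 1; 1 stands for 0.2 m of shift or 90 degrees of turn. Its arguments: {"type":"object","properties":{"commands":{"type":"array"},"grip_force":{"type":"number"}},"required":["commands"]}

```bash
mkdir -p pics; python3 - <<'E'
from plant import robot, imaging
import cv2,numpy as np
s=robot.get_state();print({k:np.round(v,3) for k,v in s.items()})
for n in("scene","top"):
    d=imaging.snapshot(n);cv2.imwrite(f"pics/{n}0.png",d["pixels"][:,:,::-1]);np.savez(f"{n}0.npz",**d)
    print(n,d["camera_matrix"].round(1).tolist(),(-d["R"].T@d["t"]).round(3),d["R"].round(3).tolist(),(d["range_z"]>0).mean())
E
```

```text
{'t': np.float64(0.0), 'q': array([ 1.163,  0.287,  1.578,  0.   ,  1.279, -0.15 ]), 'dq': array([-0.001,  0.001, -0.001,  0.   , -0.002, -0.001]), 'tau': array([ 0.0000e+00, -4.0599e+01, -2.9262e+01, -0.0000e+00,  6.0000e-03,
       -0.0000e+00]), 'tcp_pos': array([0.172, 0.652, 0.303]), 'ee_rot': array([-0.404, -3.115,  0.004]), 'ft_force': array([-0.613, -0.778, -0.449]), 'torque': array([-0.025, -0.014,  0.02 ]), 'gripper_force': np.float64(0.0), 'opening': np.float64(0.086)}
scene [[456.5, 0.0, 318.4], [0.0, 456.5, 207.7], [0.0, 0.0, 1.0]] [0.992 0.508 1.262] [[-0.772, 0.636, 0.001], [0.542, 0.659, -0.522], [-0.332, -0.403, -0.853]] 0.996109375
top [[362.0, 0.0, 323.5], [0.0, 362.0, 200.3], [0.0, 0.0, 1.0]] [ 0.479 -0.015  1.307] [[0.023, -1.0, -0.007], [-0.997, -0.022, -0.079], [0.079, 0.009, -0.997]] 0.995890625
```

View pics/scene0.png

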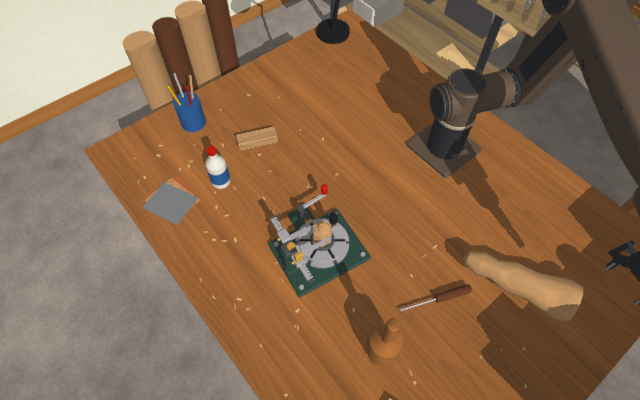

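View pics/top0.png

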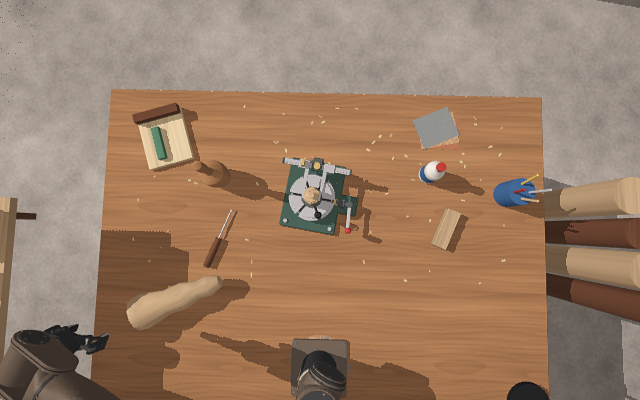

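The scene view shows the stand near (320,240), the red handle at (324,189), the knob at (334,217) and brass at about (297,255). In the top view the stem is at (312,195), the red handle at (348,231), the knob at (318,215) and brass at (316,163).

```bash
cat > h.py <<'E'
import numpy as np,cv2
def cast(d,uv,z,R=None,t=None):
    R=d["R"] if R is None else R;t=d["t"] if t is None else t
    uv=np.atleast_2d(uv).astype(float);c=-R.T@t
    r=np.c_[uv,np.ones(len(uv))]@np.linalg.inv(d["camera_matrix"]).T@R
    return c+r*((z-c[2])/r[:,2])[:,None]
def cloud(d,m,R=None,t=None):
    R=d["R"] if R is None else R;t=d["t"] if t is None else t
    v,u=np.nonzero(m&(d["range_z"]>0));z=d["range_z"][v,u]
    return ((np.c_[u,v,np.ones(len(u))]*z[:,None])@np.linalg.inv(d["camera_matrix"]).T-t)@R
def tri(ds,uvs):
    A=[];b=[]
    for d,(u,v) in zip(ds,uvs):
        R,t=d["R"],d["t"];c=-R.T@t
        r=np.linalg.inv(d["camera_matrix"])@[u,v,1]@R;r/=np.linalg.norm(r)
        P=np.eye(3)-np.outer(r,r);A.append(P);b.append(P@c)
    x,res,*_=np.linalg.lstsq(np.vstack(A),np.hstack(b),rcond=None);return x,res**.5
def masks(d):
    h=cv2.cvtColor(d["pixels"],cv2.COLOR_RGB2HSV).astype(int);H,S,V=h[...,0],h[...,1],h[...,2]
    return dict(red=((H<5)|(H>175))&(S>180)&(V>110),brass=(H>17)&(H<26)&(S>150)&(V>130),black=(V<45)&(S<120),green=(H>65)&(H<95)&(S>80))
E
python3 - <<'E'
from h import *
ds=[dict(np.load(f"{n}0.npz")) for n in("scene","top")]
box=[(245,170,380,300),(275,145,365,245)]
cen={}
for d,b,n in zip(ds,box,("scene","top")):
    w=np.zeros((400,640),bool);w[b[1]:b[3],b[0]:b[2]]=1
    for k,m in masks(d).items():
        N,L,st,c=cv2.connectedComponentsWithStats((m&w).astype(np.uint8))
        for i in range(1,N):
            if st[i,4]<6:continue
            P=cloud(d,L==i);print(n,k,c[i].round(1),st[i,4],np.median(P,0).round(3),"zmin/max",P[:,2].min().round(3),P[:,2].max().round(3))
    m=masks(d)["green"]&w
    P=cloud(d,m);P=P[(P[:,2]<.026)&(P[:,2]>.008)]
    r=cv2.minAreaRect((P[:,:2]*1000).astype(np.float32));print("plate",r)
    np.save(n+"_plate.npy",P)
E
python3 - <<'E'
import cv2
a=cv2.imread('pics/scene0.png')[170:305,240:390];b=cv2.imread('pics/top0.png')[145:245,270:370]
cv2.imwrite('pics/crop.png',cv2.hconcat([cv2.resize(a,(444,400),interpolation=2),cv2.resize(b,(356,400),interpolation=2)][:]) )
E
```

```text
scene red [323.7 189.2] 52 [ 0.483 -0.083  0.099] zmin/max 0.071 0.11
scene brass [278.3 239. ] 7 [ 0.698 -0.022  0.12 ] zmin/max 0.016 0.125
scene brass [290.5 245.4] 46 [0.688 0.02  0.133] zmin/max 0.129 0.136
scene brass [298.3 256.3] 61 [0.698 0.069 0.155] zmin/max 0.131 0.164
scene black [332.7 218. ] 68 [0.532 0.018 0.113] zmin/max 0.016 0.124
scene black [304.5 240. ] 10 [0.629 0.005 0.07 ] zmin/max 0.068 0.076
scene black [339. 240.] 9 [0.549 0.068 0.068] zmin/max 0.066 0.077
scene black [312.3 253.9] 9 [0.641 0.054 0.071] zmin/max 0.066 0.074
scene black [330.1 252.8] 10 [0.598 0.085 0.072] zmin/max 0.066 0.079
scene green [352.3 248.1] 573 [0.515 0.109 0.018] zmin/max 0.007 0.026
scene green [293.9 219.4] 42 [ 0.595 -0.094  0.018] zmin/max 0.011 0.025
scene green [274.3 249.5] 72 [ 0.706 -0.048  0.018] zmin/max 0.012 0.116
scene green [307.  275.4] 868 [0.696 0.088 0.019] zmin/max 0.009 0.116
scene green [340.7 265.3] 7 [0.582 0.118 0.018] zmin/max 0.016 0.021
plate ((596.953125, 8.430618286132812), (256.64361572265625, 245.6118621826172), 80.53594207763672)
top red [347.7 229.8] 16 [ 0.479 -0.087  0.104] zmin/max 0.097 0.11
top black [307.3 184.2] 6 [0.631 0.054 0.07 ] zmin/max 0.065 0.075
top black [326.  199.4] 9 [ 0.581 -0.012  0.071] zmin/max 0.067 0.075
top black [301.3 207.9] 7 [0.549 0.073 0.071] zmin/max 0.066 0.073
top black [317.5 213.1] 23 [0.531 0.016 0.117] zmin/max 0.066 0.125
plate ((645.1954956054688, -20.775161743164062), (288.39691162109375, 153.09967041015625), 35.60456848144531)
```

View pics/crop.png

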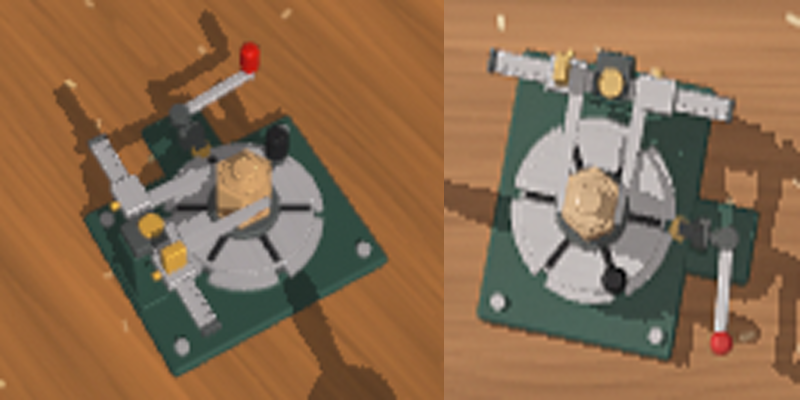

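Emit:
move_arm(
  commands=[0,0,0,0.4,-0.8,0.2,1,0,0,0,0.4,-0.8,0.2,1,0,0,0,0.4,-0.8,0.2,1,0,0,0,0.4,-0.8,0.2,1,0,0,0,0.4,-0.8,0.2,1],
)

```text
t: 0.6
tcp_pos: [0.2537, 0.4903, 0.3451]
ee_rot: [0.409, 3.113, 0.001]
ft_force: [-0.1, 0.2, 0.1]
opening: 0.0857
gripper_force: 0.0
```

Emit:
move_arm(
  commands=[0,0,0,0.4,-0.8,0.2,1,0,0,0,0.4,-0.8,0.2,1,0,0,0,0.4,-0.8,0.2,1,0,0,0,0.4,-0.8,0.2,1,0,0,0,0.4,-0.8,0.2,1],
)

```text
t: 1.1
tcp_pos: [0.3335, 0.3308, 0.3849]
ee_rot: [0.41, 3.113, 0.001]
ft_force: [0.4, -0.4, 0.4]
opening: 0.085
gripper_force: 0.0
```

Emit:
move_arm(
  commands=[0,0,0,0.4,-0.8,0.2,1,0,0,0,0.4,-0.8,0.2,1,0,0,0,0.4,-0.8,0.2,1,0,0,0,0.4,-0.8,0.2,1,0,0,0,0.4,-0.8,0.2,1],
)

```text
t: 1.6
tcp_pos: [0.4136, 0.171, 0.4244]
ee_rot: [0.41, 3.113, -0.0]
ft_force: [-0.1, 0.0, 0.2]
opening: 0.0857
gripper_force: 0.0
```

Emit:
move_arm(
  commands=[0,0,0,0.4,-0.8,0.2,1,0,0,0,0.4,-0.8,0.2,1,0,0,0,0.4,-0.8,0.2,1,0,0,0,0.4,-0.8,0.2,1,0,0,0,0.4,-0.8,0.2,1,0,0,0,0.4,-0.8,0.2,1],
)

```text
t: 2.2
tcp_pos: [0.4923, 0.0137, 0.4628]
ee_rot: [-0.403, -3.113, -0.002]
ft_force: [-0.3, 0.0, -0.3]
opening: 0.0853
gripper_force: 0.0
```

```bash
cat >> h.py <<'E'
from scipy.spatial.transform import Rotation as Ro
def wrist(fn):
    from plant import robot,imaging
    s=robot.get_state();d=imaging.snapshot("wrist")
    T=np.eye(4);T[:3,:3]=Ro.from_rotvec(s["ee_rot"]).as_matrix();T[:3,3]=s["tcp_pos"]
    M=np.linalg.inv(T@d["mount"]);d["R"]=M[:3,:3];d["t"]=M[:3,3]
    np.savez(fn+".npz",**d);cv2.imwrite(f"pics/{fn}.png",d["pixels"][:,:,::-1]);return s,d
E
python3 - <<'E'
from h import *
s,d=wrist("w1");print(s["t"],s["tcp_pos"],s["ee_rot"],s["q"].round(2),d["mount"].round(3),d["camera_matrix"])
E
```

```text
2.2 [0.49230426 0.01373329 0.46281207] [-4.03032146e-01 -3.11338671e+00 -1.97979645e-03] [-0.18 -0.2   1.8   0.    1.55 -1.49] [[-0.001 -0.965 -0.261  0.065]
 [ 1.    -0.001 -0.001  0.001]
 [ 0.001 -0.261  0.965 -0.071]
 [ 0.     0.     0.     1.   ]] [[356.99275717   0.         313.33970152]
 [  0.         356.99275717 200.1617506 ]
 [  0.           0.           1.        ]]
```

View pics/w1.png

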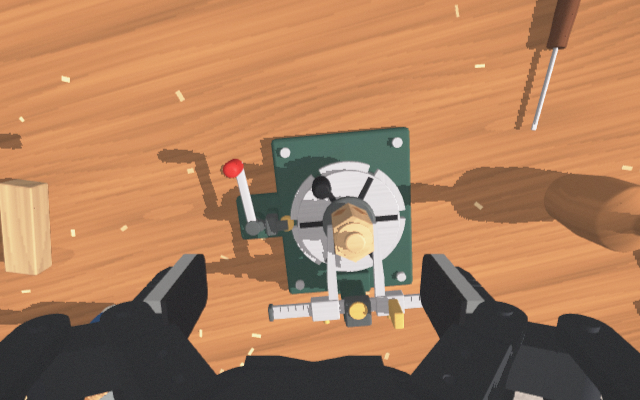

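The wrist view shows the knob at (321,187), the red handle at (233,168), the brass tab at (397,314), and the bolts at (285,153), (397,143), (401,277), (300,285).

```bash
python3 - <<'E'
from h import *
ds={n:dict(np.load(n+".npz")) for n in("scene0","top0","w1")}
d=ds["w1"]
w=np.zeros((400,640),bool);w[120:335,215:430]=1
for k,m in masks(d).items():
    N,L,st,c=cv2.connectedComponentsWithStats((m&w).astype(np.uint8))
    for i in range(1,N):
        if st[i,4]<25 or k=="green":continue
        P=cloud(d,L==i);z=np.percentile(P[:,2],90);T=P[P[:,2]>z-.006]
        print(k,c[i].round(1),st[i,4],"z",np.percentile(P[:,2],[5,50,90]).round(3),"top mean",T.mean(0).round(4),"rng",(T[:,:2].min(0)).round(4),T[:,:2].max(0).round(4))
# bolts
h=cv2.cvtColor(d["pixels"],cv2.COLOR_RGB2HSV);b=((h[...,1]<50)&(h[...,2]>150))&w
N,L,st,c=cv2.connectedComponentsWithStats(b.astype(np.uint8))
B=[]
for i in range(1,N):
    if 40<st[i,4]<150:
        p=cloud(d,L==i).mean(0);print("bolt",c[i].round(1),st[i,4],p.round(4))
# flange: grey disc points at z~.07
P=cloud(d,w&(h[...,1]<60));F=P[abs(P[:,2]-.07)<.004];
r=cv2.minEnclosingCircle((F[:,:2]*1000).astype(np.float32));print("flange",len(F),r)
# triangulate handle, knob across scene/wrist
print(tri([ds["scene0"],d],[(323.7,189.2),(233,168)]),tri([ds["scene0"],d],[(332.7,218),(321,187)]))
E
```

```text
red [232.2 167.4] 216 z [0.081 0.104 0.107] top mean [ 0.4769 -0.0865  0.1056] rng [ 0.4685 -0.0954] [ 0.4863 -0.0773]
black [317.3 182.3] 93 z [0.092 0.111 0.119] top mean [0.5205 0.01   0.1169] rng [0.5169 0.0037] [0.5274 0.0216]
black [310.8 224. ] 83 z [0.07  0.071 0.073] top mean [ 0.5809 -0.0132  0.0715] rng [ 0.576  -0.0276] [0.5857 0.001 ]
black [425.  280.6] 192 z [0.405 0.409 0.414] top mean [0.5042 0.0552 0.411 ] rng [0.494  0.0525] [0.5132 0.0581]
bolt [397.1 142.2] 87 [0.5096 0.1323 0.0246]
bolt [284.7 152.5] 83 [ 0.4829 -0.0255  0.0247]
bolt [401.1 276.6] 69 [0.7165 0.097  0.0246]
bolt [382.3 309.4] 111 [0.698  0.0514 0.1272]
flange 4759 ((591.4290771484375, -14.657196044921875), 121.70126342773438)
(array([ 0.4785483 , -0.08744932,  0.0876011 ]), array([0.00041857])) (array([0.52836705, 0.01404915, 0.09959397]), array([0.00093013]))
```

```bash
python3 - <<'E'
from h import *
for n in("w1","top0","scene0"):
    d=dict(np.load(n+".npz"));P=cloud(d,np.ones((400,640),bool))
    F=P[(abs(P[:,2]-.070)<.003)&(np.hypot(P[:,0]-.59,P[:,1]-.034)<.095)]
    r=cv2.minEnclosingCircle((F[:,:2]*1000).astype(np.float32));print(n,"flange",len(F),r)
    K=P[(P[:,2]>.113)&(P[:,2]<.125)&(np.hypot(P[:,0]-.528,P[:,1]-.014)<.022)]
    print(" knob",len(K),K.mean(0).round(4),K.min(0).round(4),K.max(0).round(4))
    V=P[(P[:,2]>.098)&(P[:,2]<.112)&(np.hypot(P[:,0]-.478,P[:,1]+.087)<.022)]
    print(" lever",len(V),V.mean(0).round(4),V.min(0).round(4),V.max(0).round(4))
    W=P[(P[:,2]>.144)&(P[:,2]<.158)&(np.hypot(P[:,0]-.59,P[:,1]-.034)<.04)]
    print(" stem",len(W),W.mean(0).round(4),W.min(0).round(4),W.max(0).round(4))
    T=P[(P[:,2]>.152)&(P[:,2]<.166)&(np.hypot(P[:,0]-.697,P[:,1]-.07)<.03)]
    print(" tab",len(T),T.mean(0).round(4),T.min(0).round(4),T.max(0).round(4))
E
```

```text
w1 flange 4386 ((589.1104125976562, 27.846702575683594), 79.15351104736328)
 knob 293 [0.5269 0.0149 0.1195] [0.5169 0.0031 0.113 ] [0.5391 0.0262 0.1231]
 lever 222 [ 0.4776 -0.0855  0.1051] [ 0.468  -0.0964  0.0983] [ 0.4876 -0.0768  0.1094]
 stem 374 [0.5886 0.0377 0.1511] [0.5734 0.0211 0.144 ] [0.6064 0.057  0.1547]
 tab 213 [0.6934 0.065  0.1596] [0.6836 0.058  0.1521] [0.7065 0.0726 0.1633]
top0 flange 670 ((594.0968627929688, 26.576194763183594), 85.17282104492188)
 knob 39 [0.5252 0.0156 0.1191] [0.5146 0.0064 0.1132] [0.5344 0.0263 0.125 ]
 lever 31 [ 0.4756 -0.0855  0.1045] [ 0.4675 -0.0938  0.0982] [ 0.4842 -0.0772  0.1097]
 stem 55 [0.587  0.0393 0.1499] [0.5678 0.0207 0.1441] [0.6036 0.0592 0.1556]
 tab 26 [0.6931 0.0661 0.1597] [0.6818 0.0611 0.1544] [0.704  0.0709 0.1651]
scene0 flange 679 ((593.451416015625, 24.189075469970703), 83.32918548583984)
 knob 44 [0.5288 0.0155 0.1193] [0.5186 0.0051 0.1138] [0.5393 0.0253 0.1237]
 lever 36 [ 0.4789 -0.0855  0.1031] [ 0.4688 -0.0946  0.0982] [ 0.4882 -0.076   0.1095]
 stem 78 [0.5897 0.0388 0.1499] [0.5735 0.0204 0.1441] [0.6096 0.0561 0.1558]
 tab 42 [0.6961 0.0655 0.1587] [0.6832 0.0583 0.1524] [0.7064 0.0718 0.1641]
```

Emit:
move_arm(
  commands=[0,0,0.057,1.0,0.26,-0.8,0,0,0,0.057,1.0,0.26,-0.8,0,0,0,0.057,1.0,0.26,-0.8,0,0,0,0.057,1.0,0.26,-0.8,0,0,0,0.057,1.0,0.26,-0.8,0,0,0,0.057,1.0,0.26,-0.8,0,0,0,0.057,1.0,0.26,-0.8,0,0,0,0.057,1.0,0.26,-0.8,0],
)

```text
t: 3.05
tcp_pos: [0.6915, 0.066, 0.3053]
ee_rot: [0.261, 3.13, 0.0]
ft_force: [0.5, 0.5, 0.7]
opening: 0.0428
gripper_force: 0.0
```

```bash
python3 - <<'E'
from h import *
s,d=wrist("w2");print(s["t"],s["tcp_pos"],s["ee_rot"],s["q"].round(2),s["opening"])
P=cloud(d,np.ones((400,640),bool))
T=P[(P[:,2]>.154)&(P[:,2]<.166)&(np.hypot(P[:,0]-.695,P[:,1]-.065)<.025)]
print(len(T),T.mean(0),T.min(0),T.max(0))
W=P[(P[:,2]>.144)&(P[:,2]<.158)&(np.hypot(P[:,0]-.59,P[:,1]-.034)<.04)];print(len(W),W.mean(0),W.min(0),W.max(0))
E
```

```text
3.05 [0.69147319 0.06604853 0.3052603 ] [2.61181362e-01 3.12977158e+00 9.79568225e-05] [-0.05  0.33  1.52  0.    1.29 -1.45] 0.04280571768697933
622 [0.69459417 0.06587732 0.16059018] [0.68426395 0.05860849 0.15413546] [0.70665508 0.07301332 0.16283883]
1483 [0.59037455 0.03865453 0.15138286] [0.57402651 0.0188236  0.14400451] [0.60795066 0.05789551 0.15452311]
```

View pics/w2.png

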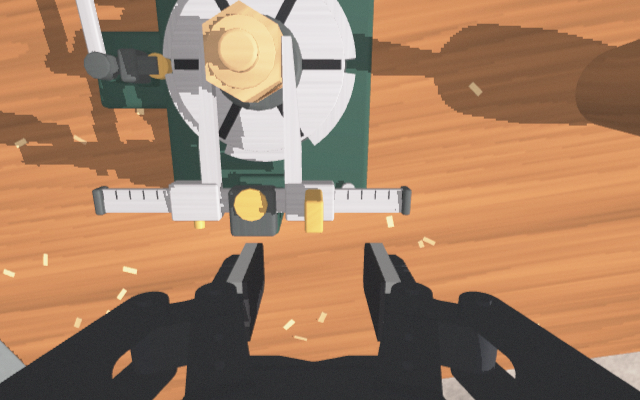

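The tab at about (314,210) lies centred between the fingers, and the jaws sit on the stem at (245,60). I'll descend now.

Emit:
move_arm(
  commands=[0,0,0,0.015,0.004,-0.25,0,0,0,0,0.015,0.004,-0.4,0,0,0,0,0.015,0.004,-0.485,0,0,0,0,0.015,0.004,-0.485,0,0,0,0,0.015,0.004,-0.485,0],
)

```text
t: 3.6
tcp_pos: [0.6957, 0.0653, 0.2096]
ee_rot: [0.264, 3.127, 0.0]
ft_force: [0.3, -0.9, 0.5]
opening: 0.0429
gripper_force: 0.0
```

Emit:
move_arm(
  commands=[0,0,0,0,0,0,-0.5,0,0,0,0,0,0,-0.7,0,0,0,0,0,0,-0.9,0,0,0,0,0,0,-1,0,0,0,0,0,0,-1,0,0,0,0,0,0,-1],
  grip_force=25,
)

```text
t: 4.2
tcp_pos: [0.6961, 0.0654, 0.2097]
ee_rot: [0.263, 3.127, -0.0]
ft_force: [-1.0, -0.9, 6.6]
opening: 0.0114
gripper_force: 29.6
```

Emit:
move_arm(
  commands=[0,0,0,0.003,0.017,0,-1,0,0,0,0.006,0.035,0,-1,0,0,0,0.009,0.052,0,-1,0,0,0,0.012,0.07,0,-1,0,0,0,0.012,0.07,0,-1,0,0,0,0.012,0.07,0,-1],
)

```text
t: 4.8
tcp_pos: [0.6985, 0.0793, 0.2097]
ee_rot: [0.263, 3.127, -0.001]
ft_force: [-1.8, -0.9, 5.8]
opening: 0.0113
gripper_force: 29.7
```

Emit:
move_arm(
  commands=[0,0,0,0,0,0,-0.4,0,0,0,0,0,0,-0.1,0,0,0,0,0,0,-0.1,0,0,0,0,0,0.2,-0.1,0,0,0,0,0,0.4,0,0,0,0,0,0,0.6,0,0,0,0,0,0,0.6,0],
)

```text
t: 5.5
tcp_pos: [0.6997, 0.0796, 0.3357]
ee_rot: [0.263, 3.117, 0.001]
ft_force: [1.3, 0.3, 1.4]
opening: 0.0424
gripper_force: 0.0
```

```bash
python3 - <<'E'
from h import *
s,d=wrist("w3");print(s["t"],s["tcp_pos"],s["ee_rot"],s["q"].round(2),s["opening"])
P=cloud(d,np.ones((400,640),bool))
T=P[(P[:,2]>.154)&(P[:,2]<.166)&(np.hypot(P[:,0]-.697,P[:,1]-.079)<.025)]
print(len(T),T.mean(0),T.min(0),T.max(0))
E
```

```text
5.5 [0.69968173 0.0795531  0.33567669] [2.62680863e-01 3.11682910e+00 1.29851604e-03] [-0.03  0.32  1.47  0.    1.33 -1.43] 0.042406916392152036
513 [0.69737006 0.07960576 0.16063423] [0.68677261 0.07263456 0.15463743] [0.70926982 0.08669229 0.16260409]
```

Emit:
move_arm(
  commands=[0,0,0,-1,-0.75,-0.2,0.2,0,0,0,-1,-0.75,-0.2,0.2,0,0,0,-1,-0.75,-0.2,0.2,0,0,0,-1,-0.75,-0.2,0.2,0,0,0,-1,-0.75,-0.2,0.2,0,0,0,-1,-0.75,-0.2,0.2,0,0,0,-1,-0.75,-0.2,0.2,0,0,0,-1,-0.75,-0.2,0.2],
)

```text
t: 6.35
tcp_pos: [0.498, -0.0703, 0.2867]
ee_rot: [0.264, 3.13, 0.001]
ft_force: [-0.8, 0.6, -1.3]
opening: 0.0512
gripper_force: 0.0
```

```bash
python3 - <<'E'
from h import *
s,d=wrist("w4");print(s["t"],s["tcp_pos"],s["ee_rot"],s["q"].round(2),s["opening"])
P=cloud(d,np.ones((400,640),bool))
m=masks(d)["red"];P=cloud(d,m);T=P[(P[:,2]>.1)&(P[:,2]<.112)]
print(len(T),T.mean(0),T.min(0),T.max(0))
E
```

```text
6.35 [ 0.49804718 -0.07028265  0.2867331 ] [2.63870768e-01 3.13031919e+00 6.26600893e-04] [-0.34 -0.08  2.01  0.    1.22 -1.75] 0.0512236751394216
259 [ 0.47568719 -0.08882401  0.10512465] [ 0.46802668 -0.09571595  0.10017225] [ 0.48617658 -0.07700072  0.10805374]
```

Emit:
move_arm(
  commands=[0,0,0,-0.103,-0.08,-0.1,0.2,0,0,0,-0.103,-0.08,-0.35,0.2,0,0,0,-0.103,-0.08,-0.55,0.2,0,0,0,-0.103,-0.08,-0.715,0.2,0,0,0,-0.103,-0.08,-0.715,0.2,0,0,0,-0.103,-0.08,-0.715,0.2],
)

```text
t: 7.0
tcp_pos: [0.4779, -0.0861, 0.1443]
ee_rot: [-0.262, -3.13, -0.0]
ft_force: [-0.5, -1.1, 0.5]
opening: 0.0508
gripper_force: 0.0
```

Emit:
move_arm(
  commands=[0,0,0,0,0,0,-0.2,0,0,0,0,0,0,-0.5,0,0,0,0,0,0,-0.8,0,0,0,0,0,0,-1,0,0,0,0,0,0,-1],
)

```text
t: 7.5
tcp_pos: [0.4784, -0.087, 0.1463]
ee_rot: [0.264, 3.126, -0.001]
ft_force: [0.8, 0.7, 6.6]
opening: 0.0198
gripper_force: 25.4
```

```bash
python3 - <<'E'
import numpy as np
O=np.array([.589,.038]);a=-.1684
piv=O+np.array([.1328*np.sin(a),-.1328*np.cos(a)])
f=lambda th:piv+.09*np.array([np.cos(np.pi+a+th),np.sin(np.pi+a+th)])
p0=np.array([.4772,-.0862]);v=p0-piv;th0=(np.arctan2(v[1],v[0])-np.pi-a)%(2*np.pi);print(th0,np.hypot(*v))
for th in np.linspace(th0,1.16,9): print(round(th,2),((f(th)-f(th0))/.2).round(3))
E
```

```text
0.09347590600375699 0.08979394642452555
0.09 [0. 0.]
0.23 [-0.   -0.06]
0.36 [ 0.007 -0.119]
0.49 [ 0.022 -0.177]
0.63 [ 0.045 -0.233]
0.76 [ 0.075 -0.285]
0.89 [ 0.112 -0.332]
1.03 [ 0.155 -0.374]
1.16 [ 0.202 -0.41 ]
```

Emit:
move_arm(
  commands=[0,0,0.04,0,-0.06,0,-1,0,0,0.08,0.007,-0.119,0,-1,0,0,0.12,0.022,-0.177,0,-1,0,0,0.16,0.045,-0.233,0,-1,0,0,0.2,0.075,-0.285,0,-1,0,0,0.24,0.112,-0.332,0,-1,0,0,0.28,0.155,-0.374,0,-1,0,0,0.3,0.19,-0.402,0,-1,0,0,0.3,0.19,-0.402,0,-1,0,0,0.3,0.19,-0.402,0,-1],
)

```text
t: 8.5
tcp_pos: [0.5155, -0.1674, 0.1456]
ee_rot: [-0.476, 3.105, -0.002]
ft_force: [-1.2, 1.2, 6.2]
opening: 0.0197
gripper_force: 27.0
```

Emit:
move_arm(
  commands=[0,0,0,0,0,0,-0.4,0,0,0,0,0,0,0.1,0,0,0,0,0,0,0.1,0,0,0,0,0,0.25,0.1,0,0,0,0,0,0.5,0.1,0,0,0,0,0,0.7,0.1,0,0,0,0,0,0.7,0.1],
)

```text
t: 9.2
tcp_pos: [0.5175, -0.1682, 0.2917]
ee_rot: [-0.473, 3.095, -0.013]
ft_force: [1.3, 0.5, 1.0]
opening: 0.0468
gripper_force: 0.0
```

Emit:
move_arm(
  commands=[0,0,-0.08,0.015,0.25,0,0.1,0,0,-0.16,0.03,0.5,0,0.1,0,0,-0.24,0.045,0.75,0,0.1,0,0,-0.3,0.06,0.91,0,0.1,0,0,-0.3,0.06,0.91,0,0.1,0,0,-0.3,0.06,0.91,0,0.1,0,0,-0.3,0.06,0.91,0,0.1],
)

```text
t: 9.9
tcp_pos: [0.5267, 0.0143, 0.2833]
ee_rot: [-0.264, -3.13, 0.001]
ft_force: [0.2, 0.2, -0.7]
opening: 0.047
gripper_force: 0.0
```

```bash
python3 - <<'E'
from h import *
from plant import imaging
s,d=wrist("w5");print(s["t"],s["tcp_pos"],s["ee_rot"],s["q"].round(2),s["opening"])
P=cloud(d,np.ones((400,640),bool))
K=P[(P[:,2]>.114)&(P[:,2]<.125)&(np.hypot(P[:,0]-.527,P[:,1]-.015)<.02)]
print(len(K),K.mean(0),K.min(0),K.max(0))
for d in (d,imaging.snapshot("scene")):
    P=cloud(d,masks(d)["red"]);T=P[(P[:,2]>.098)&(P[:,2]<.112)&(np.hypot(P[:,0]-.515,P[:,1]+.167)<.06)]
    if len(T):print("lever",len(T),T.mean(0),T.min(0),T.max(0))
E
```

```text
9.9 [0.52670033 0.01428894 0.28334249] [-2.64176952e-01 -3.12958586e+00  5.71369758e-04] [-0.17 -0.02  1.96 -0.    1.21 -1.57] 0.04697479541274368
846 [0.52647713 0.01506648 0.11969888] [0.51645501 0.0033174  0.11401232] [0.53862191 0.02637438 0.12303856]
lever 426 [ 0.51461995 -0.16458507  0.10422591] [ 0.50626699 -0.1737043   0.09801133] [ 0.52476499 -0.15605281  0.10867519]
lever 27 [ 0.51841913 -0.16511837  0.10361854] [ 0.50977274 -0.17331717  0.0981334 ] [ 0.52631686 -0.15676485  0.10904298]
```

View pics/w5.png

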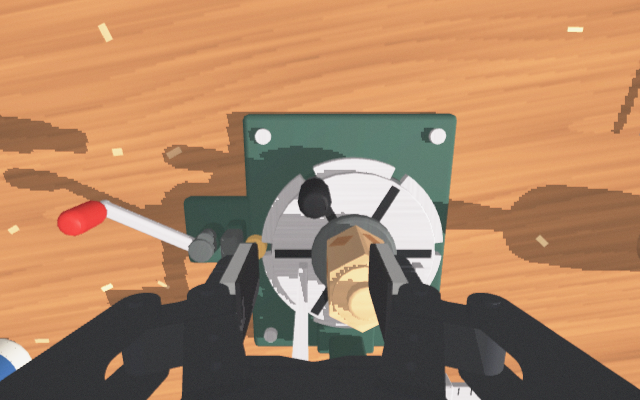

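The lever is out, with its handle at (82,217). The knob at (313,197) lies between the fingers, so I'll descend on it.

Emit:
move_arm(
  commands=[0,0,0,0,0.003,-0.2,0.1,0,0,0,0,0.003,-0.4,0.1,0,0,0,0,0.003,-0.55,0.1,0,0,0,0,0.003,-0.605,0.1,0,0,0,0,0.003,-0.605,0.1],
)

```text
t: 10.5
tcp_pos: [0.526, 0.015, 0.1613]
ee_rot: [-0.266, -3.126, -0.0]
ft_force: [0.4, -0.7, 0.6]
opening: 0.047
gripper_force: 0.0
```

Emit:
move_arm(
  commands=[0,0,0,0,0,0,-0.2,0,0,0,0,0,0,-0.5,0,0,0,0,0,0,-0.8,0,0,0,0,0,0,-1,0,0,0,0,0,0,-1],
  grip_force=30,
)

```text
t: 11.0
tcp_pos: [0.5282, 0.0149, 0.1653]
ee_rot: [0.263, 3.126, -0.003]
ft_force: [-1.5, -4.3, 5.5]
opening: 0.0226
gripper_force: 30.0
```

```bash
python3 - <<'E'
import numpy as np
a=-.1684;p=lambda th:.066*np.array([np.cos(a+np.radians(210)-th),np.sin(a+np.radians(210)-th)])
for th in np.linspace(0,np.pi/3,13): print(round(th,3),((p(th)-p(0))/.2).round(4))
E
```

```text
0.0 [0. 0.]
0.087 [-0.0088  0.0274]
0.175 [-0.0152  0.0555]
0.262 [-0.0192  0.084 ]
0.349 [-0.0206  0.1127]
0.436 [-0.0195  0.1415]
0.524 [-0.0159  0.1701]
0.611 [-0.0099  0.1982]
0.698 [-0.0014  0.2257]
0.785 [0.0095 0.2524]
0.873 [0.0226 0.278 ]
0.96 [0.0379 0.3024]
1.047 [0.0553 0.3253]
```

Emit:
move_arm(
  commands=[0,0,0,-0.009,0.027,0,-1,0,0,0,-0.015,0.056,0,-1,0,0,0,-0.019,0.084,0,-1,0,0,0,-0.021,0.113,0,-1,0,0,0,-0.02,0.141,0,-1,0,0,0,-0.016,0.17,0,-1,0,0,0,-0.016,0.17,0,-1],
)

```text
t: 11.7
tcp_pos: [0.5253, 0.0505, 0.1653]
ee_rot: [0.264, 3.125, 0.003]
ft_force: [-0.3, 1.0, 5.2]
opening: 0.0223
gripper_force: 30.2
```

Emit:
move_arm(
  commands=[0,0,0,0.006,0.028,0,-1,0,0,0,0.015,0.056,0,-1,0,0,0,0.025,0.082,0,-1,0,0,0,0.039,0.108,0,-1,0,0,0,0.054,0.132,0,-1,0,0,0,0.071,0.155,0,-1,0,0,0,0.071,0.155,0,-1,0,0,0,0.071,0.155,0,-1],
)

```text
t: 12.5
tcp_pos: [0.5394, 0.0801, 0.1653]
ee_rot: [0.262, 3.126, -0.003]
ft_force: [-0.7, -4.8, 7.3]
opening: 0.0223
gripper_force: 30.5
```

Emit:
move_arm(
  commands=[0,0,0,0,0,0,-0.4,0,0,0,0,0,0,0.1,0,0,0,0,0,0,0.1,0,0,0,0,0,0.25,0.1,0,0,0,0,0,0.5,0.1,0,0,0,-0.1,-0.2,0.7,0.1,0,0,0,-0.1,-0.4,0.7,0.1,0,0,0,-0.1,-0.4,0.7,0.1],
)

```text
t: 13.3
tcp_pos: [0.5182, -0.0027, 0.3053]
ee_rot: [0.271, 3.125, -0.003]
ft_force: [0.0, 0.8, -0.5]
opening: 0.0466
gripper_force: 0.0
```

```bash
python3 - <<'E'
from h import *
from plant import imaging
s,d=wrist("w6");print(s["t"],s["tcp_pos"],s["ee_rot"],s["q"].round(2),s["opening"])
O=np.array([.589,.038]);a=-.1684
for d in (d,imaging.snapshot("top"),imaging.snapshot("scene")):
    P=cloud(d,np.ones((400,640),bool))
    K=P[(P[:,2]>.114)&(P[:,2]<.125)&(np.hypot(P[:,0]-.538,P[:,1]-.08)<.02)]
    if not len(K):continue
    c=(K[:,:2].min(0)+K[:,:2].max(0))/2
    v=c-O
    print(len(K),K.mean(0),c,"th",np.radians(210)-(np.arctan2(v[1],v[0])-a)%(2*np.pi),np.hypot(*v))
E
```

```text
13.3 [ 0.51819277 -0.00266499  0.30525441] [ 2.70515291e-01  3.12546927e+00 -2.60128455e-03] [-0.2  -0.07  1.96 -0.    1.24 -1.6 ] 0.04659492163804477
722 [0.537507   0.07851464 0.1195308 ] [0.53901248 0.07973144] th 1.0508239373092692 0.06511732310995175
44 [0.53956116 0.08017087 0.11829041] [0.53862257 0.08004299] th 1.0506606012845592 0.06561629774153094
```

View pics/w6.png

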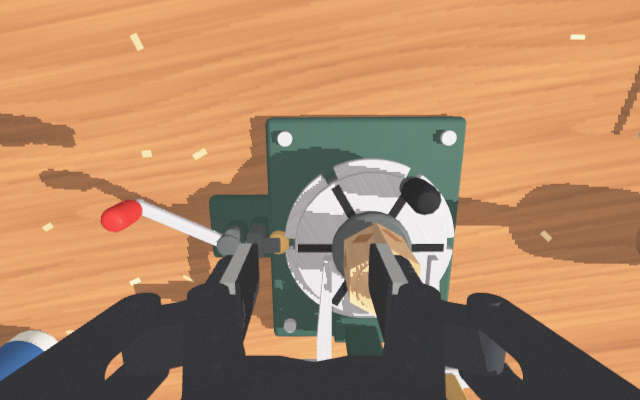

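The table is at the next station, with the knob at (420,195). Now back to the lever.

Emit:
move_arm(
  commands=[0,0,0.08,0,-0.25,0,0.1,0,0,0.16,0,-0.5,0,0.1,0,0,0.24,0,-0.75,0,0.1,0,0,0.3,-0.01,-0.82,0,0.1,0,0,0.3,-0.01,-0.82,0,0.1,0,0,0.3,-0.01,-0.82,0,0.1,0,0,0.3,-0.01,-0.82,0,0.1],
)

```text
t: 14.15
tcp_pos: [0.516, -0.1615, 0.3022]
ee_rot: [0.475, -3.105, -0.002]
ft_force: [-0.1, 0.2, 0.1]
opening: 0.0471
gripper_force: 0.0
```

```bash
python3 - <<'E'
from h import *
s,d=wrist("w7");print(s["t"],s["tcp_pos"],s["ee_rot"],s["q"].round(2),s["opening"])
m=masks(d)["red"];P=cloud(d,m);T=P[(P[:,2]>.098)&(P[:,2]<.112)]
print(len(T),T.mean(0),(T.min(0)+T.max(0))/2)
a=-.1684;O=np.array([.589,.038])
piv=O+np.array([.1328*np.sin(a),-.1328*np.cos(a)])
f=lambda th:piv+.09*np.array([np.cos(np.pi+a+th),np.sin(np.pi+a+th)])
print("now?",f(1.12))
for th in np.linspace(1.12,0.02,10): print(round(th,2),((f(th)-f(1.12))/.2).round(3))
E
```

```text
14.15 [ 0.51600755 -0.16147478  0.30220042] [ 4.75368838e-01 -3.10454125e+00 -2.05323393e-03] [-0.49 -0.01  1.91  0.    1.24 -2.37] 0.04713549622104498
294 [ 0.51465717 -0.16926526  0.10516431] [ 0.51586579 -0.16830296  0.10351116]
now? [ 0.51450775 -0.1662125 ]
1.12 [0. 0.]
1.0 [-0.043  0.035]
0.88 [-0.081  0.074]
0.75 [-0.114  0.118]
0.63 [-0.142  0.166]
0.51 [-0.163  0.216]
0.39 [-0.178  0.269]
0.26 [-0.187  0.323]
0.14 [-0.189  0.378]
0.02 [-0.184  0.433]
```

Emit:
move_arm(
  commands=[0,0,0,-0.004,-0.028,-0.2,0.2,0,0,0,-0.004,-0.028,-0.4,0.2,0,0,0,-0.004,-0.028,-0.6,0.2,0,0,0,-0.004,-0.028,-0.785,0.2,0,0,0,-0.004,-0.028,-0.785,0.2,0,0,0,-0.004,-0.028,-0.785,0.2],
)

```text
t: 14.8
tcp_pos: [0.5153, -0.168, 0.1461]
ee_rot: [0.476, -3.105, -0.001]
ft_force: [1.0, -0.6, -0.8]
opening: 0.0513
gripper_force: 0.0
```

Emit:
move_arm(
  commands=[0,0,0,0,0,0,-0.2,0,0,0,0,0,0,-0.5,0,0,0,0,0,0,-0.8,0,0,0,0,0,0,-1,0,0,0,0,0,0,-1],
  grip_force=25,
)

```text
t: 15.3
tcp_pos: [0.5166, -0.1691, 0.1487]
ee_rot: [-0.473, 3.102, -0.002]
ft_force: [0.8, 3.1, 7.3]
opening: 0.0197
gripper_force: 25.5
```

Emit:
move_arm(
  commands=[0,0,-0.04,-0.043,0.035,0,-1,0,0,-0.08,-0.081,0.074,0,-1,0,0,-0.12,-0.114,0.118,0,-1,0,0,-0.16,-0.142,0.166,0,-1,0,0,-0.2,-0.163,0.216,0,-1,0,0,-0.24,-0.178,0.269,0,-1,0,0,-0.27,-0.187,0.323,0,-1,0,0,-0.3,-0.189,0.378,0,-1,0,0,-0.3,-0.187,0.4,0,-1,0,0,-0.3,-0.187,0.4,0,-1],
)

```text
t: 16.3
tcp_pos: [0.4779, -0.0898, 0.1482]
ee_rot: [0.264, 3.13, -0.005]
ft_force: [-5.7, -2.1, 7.9]
opening: 0.0199
gripper_force: 25.5
```

Emit:
move_arm(
  commands=[0,0,0,0.004,0.015,0,-1,0,0,0,0.006,0.03,0,-1,0,0,0,0.008,0.045,0,-1,0,0,0,0.01,0.055,0,-1,0,0,0,0.01,0.055,0,-1],
)

```text
t: 16.8
tcp_pos: [0.4799, -0.0791, 0.1481]
ee_rot: [0.265, 3.13, -0.005]
ft_force: [-5.9, -2.3, 8.7]
opening: 0.0199
gripper_force: 24.9
```

Emit:
move_arm(
  commands=[0,0,0,0.004,0.008,0,-1,0,0,0,0.006,0.015,0,-1,0,0,0,0.006,0.015,0,-1],
)

```text
t: 17.1
tcp_pos: [0.4804, -0.0779, 0.1481]
ee_rot: [-0.261, -3.128, 0.013]
ft_force: [-9.0, -10.0, 8.5]
opening: 0.0199
gripper_force: 25.4
```

Emit:
move_arm(
  commands=[0,0,0,0,-0.005,0,-0.4,0,0,0,0,-0.005,0,0.1,0,0,0,0,-0.005,0,0.1,0,0,0,0,-0.005,0.25,0.1,0,0,0,0,-0.005,0.5,0.1,0,0,0,0,-0.005,0.75,0.1,0,0,0,0,-0.005,0.9,0,0,0,0,0,-0.005,0.9,0],
)

```text
t: 17.9
tcp_pos: [0.4829, -0.0763, 0.3323]
ee_rot: [0.262, 3.119, -0.005]
ft_force: [0.0, 0.2, 0.4]
opening: 0.0423
gripper_force: 0.0
```

Emit:
move_arm(
  commands=[0,0,0,1,0.7,0,0,0,0,0,1,0.7,0,0,0,0,0,1,0.7,0,0,0,0,0,1,0.7,0,0,0,0,0,1,0.7,0,0,0,0,0,1,0.7,0,0,0,0,0,1,0.7,0,0],
)

```text
t: 18.6
tcp_pos: [0.6807, 0.065, 0.323]
ee_rot: [-0.261, -3.126, 0.001]
ft_force: [0.1, 0.3, 0.3]
opening: 0.0426
gripper_force: 0.0
```

```bash
python3 - <<'E'
from h import *
from plant import imaging
s,d=wrist("w8");print(s["t"],s["tcp_pos"],s["ee_rot"],s["q"].round(2),s["opening"])
P=cloud(d,np.ones((400,640),bool))
T=P[(P[:,2]>.154)&(P[:,2]<.166)&(np.hypot(P[:,0]-.697,P[:,1]-.079)<.025)]
print(len(T),T.mean(0),(T.min(0)+T.max(0))/2)
O=np.array([.589,.038]);a=-.1684
for d in (imaging.snapshot("top"),imaging.snapshot("scene")):
    P=cloud(d,np.ones((400,640),bool))
    K=P[(P[:,2]>.114)&(P[:,2]<.125)&(np.hypot(P[:,0]-.538,P[:,1]-.08)<.02)]
    if len(K):
        v=(K[:,:2].min(0)+K[:,:2].max(0))/2-O;print("th",np.radians(210)-(np.arctan2(v[1],v[0])-a)%(2*np.pi))
    V=P[(P[:,2]>.098)&(P[:,2]<.112)&(np.hypot(P[:,0]-.478,P[:,1]+.08)<.025)]
    if len(V):
        c=(V[:,:2].min(0)+V[:,:2].max(0))/2;v=c-O-np.array([.1328*np.sin(a),-.1328*np.cos(a)]);print("lever",c,(np.arctan2(v[1],v[0])-np.pi-a)%(2*np.pi))
E
```

```text
18.6 [0.68071438 0.06500924 0.32302359] [-2.60958096e-01 -3.12632277e+00  6.14100547e-04] [-0.05  0.29  1.53 -0.    1.32 -1.46] 0.04255830203424489
543 [0.6971184  0.0796216  0.16051672] [0.69804239 0.07969541 0.15843932]
lever [ 0.47568726 -0.0773666 ] 6.282389111694341
th 1.0591336927972077
```

Emit:
move_arm(
  commands=[0,0,0,0.088,0.073,0,0,0,0,0,0.088,0.073,-0.2,0,0,0,0,0.088,0.073,-0.4,0,0,0,0,0.088,0.073,-0.57,0,0,0,0,0.088,0.073,-0.57,0,0,0,0,0.088,0.073,-0.57,0],
)

```text
t: 19.35
tcp_pos: [0.698, 0.0779, 0.2126]
ee_rot: [-0.266, -3.13, 0.0]
ft_force: [0.7, -0.7, -0.1]
opening: 0.0426
gripper_force: 0.0
```

Emit:
move_arm(
  commands=[0,0,0,0,0,0,-0.5,0,0,0,0,0,0,-0.7,0,0,0,0,0,0,-0.9,0,0,0,0,0,0,-1,0,0,0,0,0,0,-1,0,0,0,0,0,0,-1],
  grip_force=20,
)

```text
t: 19.95
tcp_pos: [0.6998, 0.0786, 0.2156]
ee_rot: [0.263, 3.125, -0.0]
ft_force: [-0.7, -1.2, 6.3]
opening: 0.0116
gripper_force: 25.6
```

Emit:
move_arm(
  commands=[0,0,0,-0.002,-0.012,0,-1,0,0,0,-0.004,-0.024,0,-1,0,0,0,-0.006,-0.034,0,-1,0,0,0,-0.007,-0.044,0,-1,0,0,0,-0.007,-0.044,0,-1,0,0,0,-0.007,-0.044,0,-1],
)

```text
t: 20.55
tcp_pos: [0.6985, 0.0705, 0.2156]
ee_rot: [0.263, 3.125, 0.002]
ft_force: [0.1, 1.5, 7.4]
opening: 0.0113
gripper_force: 25.6
```

Emit:
move_arm(
  commands=[0,0,0,0,-0.002,0,-1,0,0,0,-0.001,-0.004,0,-1,0,0,0,-0.001,-0.005,0,-1,0,0,0,-0.001,-0.005,0,-1],
)

```text
t: 20.95
tcp_pos: [0.6983, 0.0698, 0.2157]
ee_rot: [0.263, 3.125, 0.003]
ft_force: [-0.8, 2.7, 6.3]
opening: 0.0116
gripper_force: 25.5
```

Emit:
move_arm(
  commands=[0,0,0,0,-0.002,0,-1,0,0,0,-0.001,-0.004,0,-1,0,0,0,-0.001,-0.006,0,-1,0,0,0,-0.001,-0.006,0,-1],
)

```text
t: 21.35
tcp_pos: [0.6981, 0.0686, 0.2156]
ee_rot: [0.263, 3.125, 0.003]
ft_force: [-0.6, 2.2, 6.5]
opening: 0.0112
gripper_force: 25.5
```

Emit:
move_arm(
  commands=[0,0,0,0,-0.002,0,-1,0,0,0,0,-0.003,0,-1,0,0,0,0,-0.003,0,-1],
)

```text
t: 21.65
tcp_pos: [0.698, 0.068, 0.2156]
ee_rot: [0.263, 3.125, 0.003]
ft_force: [-0.1, 3.1, 6.7]
opening: 0.0112
gripper_force: 25.6
```

Sliding force is about 3 N. I'll creep in small steps until it rises.

Emit:
move_arm(
  commands=[0,0,0,0,-0.002,0,-1,0,0,0,0,-0.002,0,-1],
)

```text
t: 21.85
tcp_pos: [0.698, 0.0677, 0.2156]
ee_rot: [0.263, 3.125, 0.003]
ft_force: [0.5, 2.8, 5.5]
opening: 0.0112
gripper_force: 25.6
```

Emit:
move_arm(
  commands=[0,0,0,0,-0.001,0,-1,0,0,0,0,-0.001,0,-1],
)

```text
t: 22.05
tcp_pos: [0.698, 0.0675, 0.2156]
ee_rot: [0.263, 3.125, 0.003]
ft_force: [-0.6, 1.7, 5.8]
opening: 0.0112
gripper_force: 25.6
```

Emit:
move_arm(
  commands=[0,0,0,0,-0.001,0,-1,0,0,0,0,-0.001,0,-1],
)

```text
t: 22.25
tcp_pos: [0.6979, 0.0673, 0.2156]
ee_rot: [0.263, 3.125, 0.003]
ft_force: [-0.8, 3.6, 5.6]
opening: 0.0117
gripper_force: 25.6
```

Emit:
move_arm(
  commands=[0,0,0,0,-0.0015,0,-1,0,0,0,0,-0.0015,0,-1],
)

```text
t: 22.45
tcp_pos: [0.6979, 0.067, 0.2156]
ee_rot: [0.263, 3.126, 0.003]
ft_force: [-0.8, 2.1, 6.8]
opening: 0.0117
gripper_force: 25.6
```

Emit:
move_arm(
  commands=[0,0,0,0,-0.001,0,-1,0,0,0,0,-0.001,0,-1],
)

```text
t: 22.65
tcp_pos: [0.6979, 0.0668, 0.2157]
ee_rot: [0.263, 3.126, 0.003]
ft_force: [-0.8, 3.3, 7.0]
opening: 0.0114
gripper_force: 25.6
```

Emit:
move_arm(
  commands=[0,0,0,0,-0.001,0,-1,0,0,0,0,-0.001,0,-1],
)

```text
t: 22.85
tcp_pos: [0.6978, 0.0666, 0.2156]
ee_rot: [0.263, 3.126, 0.003]
ft_force: [-1.1, 1.9, 6.7]
opening: 0.0115
gripper_force: 25.6
```

Emit:
move_arm(
  commands=[0,0,0,0,-0.001,0,-1,0,0,0,0,-0.001,0,-1],
)

```text
t: 23.05
tcp_pos: [0.6978, 0.0664, 0.2156]
ee_rot: [0.263, 3.126, 0.003]
ft_force: [-0.7, 2.4, 6.7]
opening: 0.0114
gripper_force: 25.6
```

Emit:
move_arm(
  commands=[0,0,0,0,-0.001,0,-1,0,0,0,0,-0.001,0,-1],
)

```text
t: 23.25
tcp_pos: [0.6978, 0.0664, 0.2156]
ee_rot: [0.263, 3.126, 0.004]
ft_force: [-1.4, 2.1, 6.7]
opening: 0.0111
gripper_force: 25.6
```

Emit:
move_arm(
  commands=[0,0,0,0,-0.001,0,-1,0,0,0,0,-0.001,0,-1],
)

```text
t: 23.45
tcp_pos: [0.6978, 0.0663, 0.2156]
ee_rot: [0.263, 3.126, 0.004]
ft_force: [-1.3, 3.8, 7.0]
opening: 0.0115
gripper_force: 25.6
```

Emit:
move_arm(
  commands=[0,0,0,0,-0.001,0,-1,0,0,0,0,-0.001,0,-1],
)

```text
t: 23.65
tcp_pos: [0.6978, 0.0663, 0.2156]
ee_rot: [0.263, 3.126, 0.005]
ft_force: [-0.8, 3.9, 7.8]
opening: 0.0114
gripper_force: 25.6
```

```bash
python3 - <<'E'
from h import *
s,d=wrist("w9");print(s["t"],s["tcp_pos"],s["ft_force"],s["torque"],s["tau"].round(2))
im=d["pixels"][:,:,::-1];cv2.imwrite("pics/w9b.png",cv2.resize(im[0:260,150:450],(692,600),interpolation=2))
E
```

```text
23.65 [0.69782434 0.06627895 0.21561609] [-0.78065569  3.87756339  7.81057697] [ 0.56057121  0.12802607 -0.02679642] [ -2.77 -39.42 -24.98  -0.76  -0.31   0.  ]
```

View pics/w9b.png

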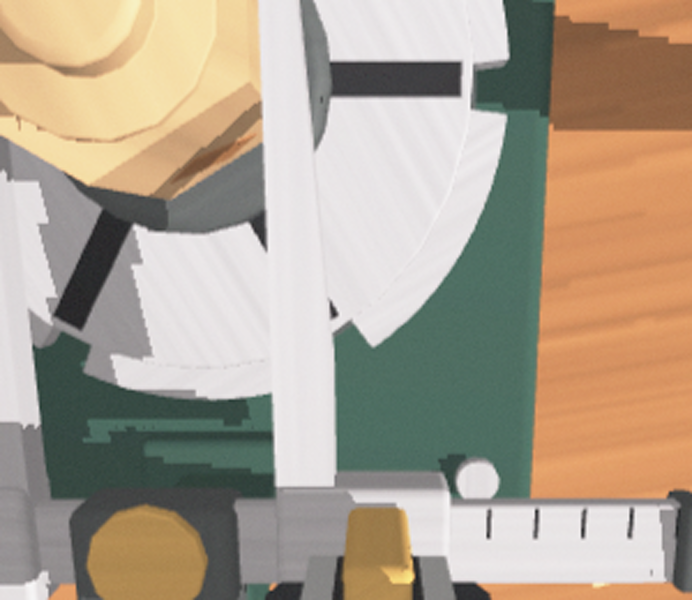

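The left jaw blade (about x=270 in the crop) now meets the stem's flat and the tool has stalled, so contact is starting. I'll press a little more.

Emit:
move_arm(
  commands=[0,0,0,0,-0.0015,0,-1,0,0,0,0,-0.0015,0,-1],
)

```text
t: 23.9
tcp_pos: [0.6978, 0.0662, 0.2156]
ee_rot: [0.263, 3.126, 0.006]
ft_force: [-0.8, 4.1, 7.8]
opening: 0.0111
gripper_force: 25.6
```

Emit:
move_arm(
  commands=[0,0,0,0,-0.0015,0,-1,0,0,0,0,-0.0015,0,-1],
)

```text
t: 24.1
tcp_pos: [0.6978, 0.0662, 0.2156]
ee_rot: [0.263, 3.126, 0.006]
ft_force: [-1.5, 4.7, 5.8]
opening: 0.0115
gripper_force: 25.6
```

Emit:
move_arm(
  commands=[0,0,0,0,-0.0015,0,-1,0,0,0,0,-0.0015,0,-1],
)

```text
t: 24.3
tcp_pos: [0.6978, 0.0661, 0.2156]
ee_rot: [0.263, 3.126, 0.007]
ft_force: [-1.8, 5.0, 7.1]
opening: 0.0116
gripper_force: 25.6
```

Emit:
move_arm(
  commands=[0,0,0,0,-0.003,0,-1,0,0,0,0,-0.006,0,-1,0,0,0,0,-0.006,0,-1],
)

```text
t: 24.6
tcp_pos: [0.6978, 0.066, 0.2157]
ee_rot: [0.263, 3.126, 0.01]
ft_force: [-0.2, 8.5, 5.9]
opening: 0.0112
gripper_force: 25.6
```

Emit:
move_arm(
  commands=[0,0,0,0,-0.003,0,-1,0,0,0,0,-0.005,0,-1,0,0,0,0,-0.005,0,-1],
)

```text
t: 24.9
tcp_pos: [0.6978, 0.0658, 0.2156]
ee_rot: [0.263, 3.126, 0.013]
ft_force: [0.0, 10.2, 5.9]
opening: 0.0112
gripper_force: 25.7
```

Emit:
move_arm(
  commands=[0,0,0,0,-0.004,0,-1,0,0,0,0,-0.004,0,-1,0,0,0,0,-0.004,0,-1,0,0,0,0,-0.004,0,-1],
)

```text
t: 25.3
tcp_pos: [0.6978, 0.0657, 0.2156]
ee_rot: [0.263, 3.126, 0.015]
ft_force: [-1.2, 13.2, 6.8]
opening: 0.0114
gripper_force: 25.7
```

Emit:
move_arm(
  commands=[0,0,0,0,0,0,-0.7,0,0,0,0,0,0,-0.4,0,0,0,0,0.015,0,-0.1,0,0,0,0,0.015,0,-0.1,0,0,0,0,0.015,0.2,-0.1,0,0,0,0,0.015,0.45,-0.1,0,0,0,0,0.015,0.6,-0.1,0,0,0,0,0.015,0.6,-0.1,0,0,0,0,0.015,0.6,-0.1],
)

```text
t: 26.2
tcp_pos: [0.6968, 0.0634, 0.3328]
ee_rot: [0.265, 3.129, -0.0]
ft_force: [0.2, -0.1, -0.3]
opening: 0.0381
gripper_force: 0.0
```

```bash
python3 - <<'E'
from h import *
from plant import imaging
s,d=wrist("w10");print(s["t"],s["tcp_pos"])
P=cloud(d,np.ones((400,640),bool))
T=P[(P[:,2]>.154)&(P[:,2]<.166)&(np.hypot(P[:,0]-.695,P[:,1]-.067)<.025)]
print(len(T),T.mean(0),(T.min(0)+T.max(0))/2,"w2 was .6946 .0659")
O=np.array([.589,.038]);a=-.1684
for d in (imaging.snapshot("top"),imaging.snapshot("scene")):
    P=cloud(d,np.ones((400,640),bool))
    K=P[(P[:,2]>.114)&(P[:,2]<.125)&(np.hypot(P[:,0]-.538,P[:,1]-.08)<.02)]
    if len(K):
        v=(K[:,:2].min(0)+K[:,:2].max(0))/2-O;print("th",np.radians(210)-(np.arctan2(v[1],v[0])-a)%(2*np.pi))
E
```

```text
26.2 [0.69682234 0.06338845 0.33283235]
523 [0.69525755 0.06716692 0.16060642] [0.69587654 0.06710954 0.15848803] w2 was .6946 .0659
th 1.0477360170167205
```

```bash
python3 -c "
from plant import close_job
print(close_job())"
```

```text
the job is handed in; nothing more can be done
None
```

I've handed the job in after 26 s; no verdict came back. The table reads 1.048 rad (next station) and the lever about 0 rad (home). The caliper was closed until it stalled at 13 N on the tab, roughly 5 N per jaw by my estimate, then released and left shut.

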